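# Close the laminating jig over a pile of cardboard layers

### The job

The cardboard layers are already stacked in the laminating jig. Fit the plywood pressure plate over the jig's four pins, batten side up, so that it lies flat on the pile, then swing the red clamp handle all the way down so that the clamp presses the plate; leave the other things on the table where they are.

Things in the scene. Friction and masses are not known exactly. Their poses are not given: they have to be found in the camera images.
- press_plate: Loose pressure plate, 0.2 kg: light plywood 120 x 120 x 12 mm, four 13 mm through holes at x, y = +-44 mm (any quarter turn fits). Across its middle, along its x, a dark wooden batten 120 long, 30 wide (y), 26 mm high (top 38 mm above the underside): the grip. Origin: centre of the underside, z up through the batten. Starts flat, batten up, on the 3 mm green cutting mat.
- jig: Jig, fixed: plywood base 150 (x) x 295 mm (y +75 to -220), 18 thick, on the mat. On it a square 120 x 120 x 30 mm pile of cardboard layers, sides along the jig's x, y; four 10 mm steel pins at x, y = +-44 mm rise 26 mm above the pile (15 straight, then bullet nose). Towards -y a toggle clamp on a riser block 60 mm wide (y -92 to -192). Origin: underside of the base, below the pile's centre.
- pile_top (a point): Centre of the top of the cardboard pile, 48 mm above the jig's origin, between the four pins. The plate's origin comes to rest here; the batten's top is then 38 mm above it.
- handle_pivot (a point): The hinge axis of the clamp handle, at (0, -163, 131) mm in the jig's frame; the axis runs along the jig's x.
- handle_grip (a point): On the axis of the red grip, 115 mm from handle_pivot. The grip is a round bar, 22 mm diameter, from 42 to 135 mm from the pivot. Shut, the handle lies level and points to the jig's -y; it opens upwards, so open it stands steeply, leaning away from the pile. Beside its top, on the pile side, is some 50 mm of free room for closed fingers, then the raised clamp arm.
- clamp_handle (a joint): Angle of the clamp handle above level, rad: 0 = all the way down (shut, toggle at dead centre, against its stop), 1.2 = fully open. Starts open, near 1.05 to 1.15, and stays where it is left. It takes a push of some 3 to 8 N at the grip, square to the handle.
- clamp_pad (a point): Centre of the lower face of the clamp arm's rubber pad, 110 mm from the arm's hinge. With the clamp shut it is on the middle of the batten's top.
- tape: Bystander: roll of brown tape standing on its flat side, 90 mm diameter, 40 mm high. Origin: centre of the underside.
- knife: Bystander: yellow and black utility knife, 150 mm long (x), 20 mm wide, 16 mm high. Origin: underside, near the middle.
- pliers: Bystander: pliers with orange handles, 175 mm long (x), 55 mm wide, 12 mm high. Origin: underside, near the middle.
- glue: Bystander: white glue bottle, 60 mm diameter, 170 mm high. Origin: centre of the underside.
- spare_layer: Bystander: spare layer of brown cardboard, 120 x 120 x 10 mm, with four holes like the plate's but no batten. Origin: centre of the underside.
- roller: Bystander: hand roller with a wooden handle, 185 mm long (x), roller 80 mm wide, 32 mm high. Origin: underside, at the neck.
- brush_jar: Bystander: jar of 76 mm diameter with brushes standing in it, 205 mm high in all. Origin: centre of the underside.
- clamp_arm: Steel clamp arm, 125 mm long, 18 mm wide, hinged at (0, -110, 117) mm in the jig's frame (its origin), with a 22 mm rubber pad below its end. Linked to the handle: handle open, the arm stands upright, clear of the pile, its pad looking to the pile side; as the handle goes down it swings over and lands on the middle of the batten.

How it is judged (in metres and radians):
On the way, in this order (a step that is already met when the one before it is completed fails the run):
1. the pressure plate lies flat on the pile, over all four pins, the clamp still open (horizontal distance between press_plate and pile_top below 0.005 m and z of press_plate in the frame of pile_top below 0.0025 m and angle between press_plate's own z axis and vertical below 0.04 rad and value of joint clamp_handle above 0.5 rad), for 0.2 s.
2. the handle is all the way down and the clamp presses the plate (value of joint clamp_handle below 0.05 rad and contact force between clamp_arm and press_plate above 2 N), for 0.2 s.
At the end, for the whole second after the job is handed in: The plate lies batten up and flat on the pile over all four pins (within 5 mm sideways, 2.5 mm in height, 0.04 rad of tilt), at rest; the clamp handle is down within 0.05 rad of its stop and the clamp's pad presses the plate with more than 2 N (all of step 2 and horizontal distance between press_plate and pile_top below 0.005 m and z of press_plate in the frame of pile_top below 0.0025 m and angle between press_plate's own z axis and vertical below 0.04 rad and linear speed of press_plate below 0.02 m/s); the robot touches nothing.
It fails at once if a bystander (tape, knife, pliers, glue bottle, spare layer, roller, brush jar) is moved by more than 30 mm (distance of any of tape, knife, pliers, glue, spare_layer, roller, brush_jar from where it was at the start of the episode above 0.03 m).
It also fails if it takes over 51 s, if anything falls off the work surface, if the arm or the gripper's body presses on something with over 40 N, if the wrist force passes 120 N, or if a joint passes its speed limit or range.

### The arm

A 6-joint arm with a two-finger parallel gripper is mounted at the origin on the work surface. World frame = base frame: x ahead of the robot, y to its left, z up, the work surface at z = 0. Lengths are in m, angles in degrees, forces in N, time in s.
With the tool pointing down it reaches from about 0.35 to 0.8 m from the base axis. Payload 7.3 kg.
Tool frame: the origin (TCP) lies between the finger pads; the fingertips stand 25 mm ahead of it and the grasp point (between the pads) lies 6 mm ahead of it; z points along the fingers, y is the line along which they close (so a half turn about z gives the same grasp; the last joint's range is limited). The gripper opens to 85 mm and grips with 20 to 120 N. Pads are 22 mm wide; open, the fingers measure 114 mm over their backs; the gripper's body (76 mm by 85 mm) begins 54 mm behind the grasp point. The pads swing forward as they close: fully open they stand 13 mm farther back than shut.
Start: joints at [64.916, 19.595, 87.324, -0, 73.075, -8.365], TCP at [0.151, 0.503, 0.256] pointing down, gripper open.
Joint ranges: [-145.02, 145.02], [-44.19, 115.74], [2.07, 154.8], [-57.11, 237.11], [16.16, 152.29], [-177.93, 177.93]. Speed limits (degrees/s): [147.25, 147.25, 180, 180, 180, 180].

### API

Orientations are given as [roll, pitch, yaw] about the fixed x, y, z axes, in that order (R = Rz(yaw) Ry(pitch) Rx(roll)).
In Python, from bench import robot, vision gives the robot as it stands.
- The arm moves only by the tool carry_out, never from a script. Its argument "motion" is a list of rows, each an object of numbers: "hand": the opening, from -1 (shut) to 1 (fully open); "x", "y", "z": the shift along the tool's x, y, z scaled (see below); "roll": the turn about the tool's z scaled (see below). A call has 1 to 5 rows; each row shifts and turns the commanded pose from where the row before left it, along the tool's axes as they then stand; what a row does not reach is not made up. The controller multiplies each number of a shift by 0.04 m and each number of a turn by 0.15 rad. A row lasts 1/8 s, in which the tool goes at most 62.5 mm and 10.7 degrees, less where a joint would pass 70% of its speed; a pose out of reach is approached as far as the arm can. A call with a number of a shift or a turn outside -1 to 1 is refused whole. A call with a gripper value outside its range is refused whole. The fingers move at their own pace and stop on an object; the grip force is fixed at half the most. Time passes only in rows, so rows that do not move let the fingers close. It gives the time, the measured TCP pose, the force, the opening and the grip force at its end, in the units of the state.
- robot.get_state(): the state, without advancing time (a new reading comes with each control period).
- vision.snapshot(name): name is "scene" or "side" or "wrist"; returns a dict with "frame" (480x640x3 uint8, red, green, blue), "z_map" (480x640 float32, m along the optical axis (not along the pixel's ray), 0 where there is no reading), "camera_matrix" (3x3 intrinsics, pixels), "dist" ([k1, k2, p1, p2, k3] as OpenCV has them; the pictures are not rectified), "R" (3x3) and "t" (3): a world point X has camera coordinates R X + t; the wrist camera has in their place "T_tool_cam" (4x4, takes a point from camera to tool coordinates, whose origin is the TCP and whose axes are the flange's). Camera axes: x right, y down, z forward; pixel columns grow to the right and rows downward; lengths in m; the calibration is good to about 2 mm. A picture is of the moment at which its call begins: read the wrist's pose just before it.
- robot.finish_job(): hands the job in; it is judged then, once.
The state is a dict: "time": time; "joint_positions": joint angles; "qd": joint speeds; "tau": joint torques, N m; "eef_pos": TCP position; "ee_rot": TCP orientation; "force": force on the tool from outside, world axes, zero at the start; "torque": the same for the moment, N m; "opening": finger opening in m; "finger_force": force on a finger pad.
Only numpy, scipy, OpenCV 4.12 (cv2) and the standard library are available. Lean on these libraries where they do the work, as an engineer would, in place of code of your own. Each camera call takes 0.05 s, during which the arm holds its last target. There are 200 camera calls.

## Working session

There is one attempt and no reset: what is moved stays moved. The work goes in short steps, Python scripts to look and compute and a tool call to move; the robot and the scene stay as the last step left them, time stands still between calls to the robot, and variables do not carry over. Pictures are saved under pics/ and viewed, at most 10 in all, crops included, and the job is handed in when it is done.

Besides the shell and the picture viewer there is one more tool, called after "Call:" as name(argument=value, ...), one argument or row to a line, values as JSON. carry_out: Moves the arm, as the interface text tells. Shifts and turns lie within -1 to 1; 1 stands for 0.04 m of shift or 0.15 rad of turn. Its arguments: {"type":"object","properties":{"motion":{"type":"array"}},"required":["motion"]}

```bash
mkdir -p pics
cat > h.py <<'E'
import numpy as np, cv2, pickle
from bench import robot, vision
from scipy.spatial.transform import Rotation as Ro
def snap(n):
    s=robot.get_state(); d=vision.snapshot(n)
    if n=="wrist":
        Rt=Ro.from_euler('xyz',s['ee_rot'],degrees=True).as_matrix(); T=np.array(d['T_tool_cam'])
        Rc=Rt@T[:3,:3]; c=Rt@T[:3,3]+s['eef_pos']
        d['R']=Rc.T; d['t']=-Rc.T@c
    d={k:np.array(v) for k,v in d.items()}
    return d
def rays(d,uv):
    p=cv2.undistortPoints(np.float64(uv).reshape(-1,1,2),d['camera_matrix'],d['dist']).reshape(-1,2)
    return -d['R'].T@d['t'], np.c_[p,np.ones(len(p))]@d['R']
def plane(d,uv,z):
    c,r=rays(d,uv); return c+r*((z-c[2])/r[:,2])[:,None]
def depth(d,uv):
    c,r=rays(d,uv); u=np.int32(np.round(uv)).reshape(-1,2); return c+r*d['z_map'][u[:,1],u[:,0]][:,None]
def proj(d,X):
    rv=cv2.Rodrigues(d['R'])[0]; return cv2.projectPoints(np.float64(X).reshape(-1,1,3),rv,d['t'],d['camera_matrix'],d['dist'])[0].reshape(-1,2)
def tri(d1,u1,d2,u2):
    c1,r1=rays(d1,u1);c2,r2=rays(d2,u2);o=[]
    for a,b in zip(r1,r2):
        s=np.linalg.lstsq(np.c_[a,-b],c2-c1,rcond=None)[0]; p,q=c1+a*s[0],c2+b*s[1]; o.append([*(p+q)/2,np.linalg.norm(p-q)])
    return np.array(o)
E
python3 - <<'E'
from h import *
print(robot.get_state())
for n in("scene","side","wrist"):
    d=snap(n); pickle.dump(d,open(n+'.pkl','wb')); cv2.imwrite(f'pics/{n}0.png',d['frame'][...,::-1]); print(n,-d['R'].T@d['t'],(d['z_map']>0).mean())
E
```

```text
{'time': 0.0, 'joint_positions': array([ 6.49152039e+01,  1.96365207e+01,  8.73764821e+01,  1.42009164e-03,
        7.30764061e+01, -8.36474641e+00]), 'qd': array([ 0.06472231, -0.01527067, -0.10980924,  0.04225638,  0.12855698,
        0.05314043]), 'tau': array([ 1.48089926e-03, -4.33668137e+01, -2.46018219e+01,  2.39020937e-05,
        7.68578873e-03, -2.03334778e-06]), 'eef_pos': array([0.15085234, 0.50248005, 0.25562974]), 'ee_rot': array([-1.79911740e+02, -1.43501959e-02,  1.63279525e+02]), 'force': array([ 0.33007257, -0.06661546, -0.17124767]), 'torque': array([-0.01958281,  0.03736249,  0.00912549]), 'finger_force': 0.0, 'opening': 0.08556851146467985}
scene [1.07275852 0.55067236 1.31508064] 0.9960611979166667
side [ 0.20077115 -0.64918205  0.63762256] 0.9959147135416667
wrist [0.08937387 0.52100408 0.37321866] 0.9959049479166666
```

View pics/scene0.png

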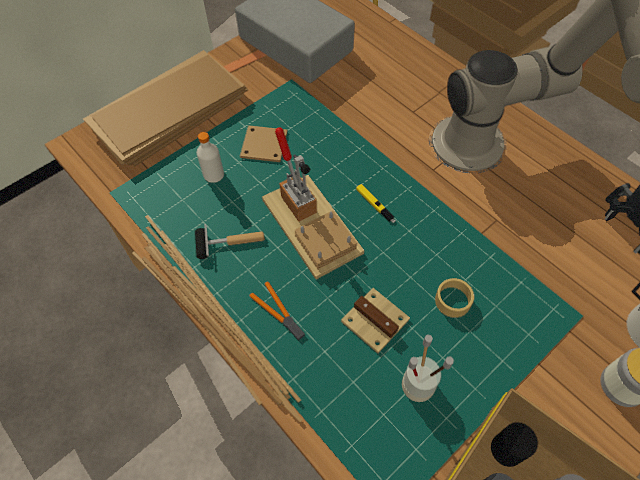

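View pics/side0.png

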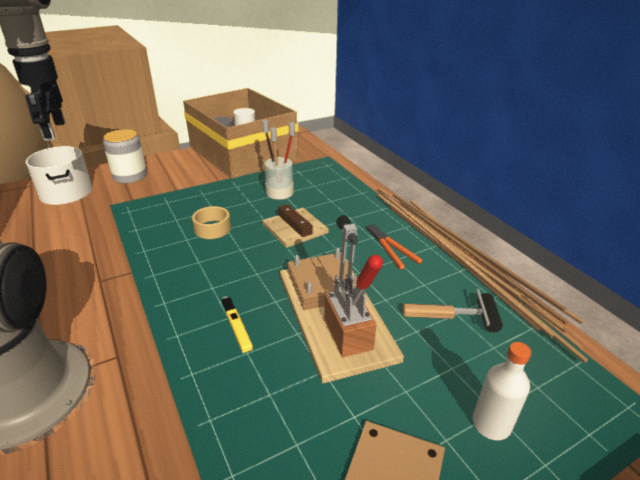

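The scene view shows the plate at about (376,320) with its batten from (357,300) to (397,332). The pile with its pins is near (325,238), the clamp near (297,195) and the red handle near (284,145). In the side view the plate is near (296,225), the pile near (322,278) and the handle near (368,275).

```bash
cat > m.py <<'E'
from h import *
def batten(d,c,rad=60):
    h=cv2.cvtColor(d['frame'],cv2.COLOR_RGB2HSV); 
    m=((h[...,2]<115)&((h[...,0]<20)|(h[...,0]>165))&(h[...,1]>60)).astype('uint8')
    w=np.zeros_like(m); cv2.circle(w,c,rad,1,-1); m&=w
    n,l,s,ce=cv2.connectedComponentsWithStats(m); i=1+s[1:,4].argmax()
    return l==i
E
python3 - <<'E'
from m import *
for n,c,pl in(("scene",(376,318),[(303,245),(325,238),(325,262)]),("side",(296,222),[(322,278)])):
    d=pickle.load(open(n+'.pkl','rb')); m=batten(d,c,45)
    v,u=np.nonzero(m); X=depth(d,np.c_[u,v]); print(n,m.sum(),np.percentile(X[:,2],[5,50,90,97]))
    t=X[X[:,2]>np.percentile(X[:,2],90)-.005]; r=cv2.minAreaRect(np.float32(t[:,:2]*1000)); print(r)
    # plate: points at ~15mm, wood coloured, near
    v,u=np.mgrid[0:480,0:640]; A=depth(d,np.c_[u.ravel(),v.ravel()])
    b=np.float32(r[0])/1000
    q=A[(np.hypot(*(A[:,:2]-b).T)<.1)&(A[:,2]>.010)&(A[:,2]<.02)]; print('plate',np.median(q[:,2]),cv2.minAreaRect(np.float32(q[:,:2]*1000)))
    print('pile probe',depth(d,pl))
    P=depth(d,[(325,238)] if n=='scene' else [(322,278)])[0]
    q=A[(np.hypot(*(A[:,:2]-P[:2]).T)<.12)&(A[:,2]>.045)&(A[:,2]<.056)]; print('pile',len(q),np.median(q[:,2]),cv2.minAreaRect(np.float32(q[:,:2]*1000)))
    q=A[(np.hypot(*(A[:,:2]-P[:2]).T)<.3)&(A[:,2]>.013)&(A[:,2]<.026)]; 
    h=cv2.cvtColor(d['frame'],cv2.COLOR_RGB2HSV).reshape(-1,3); f=d['frame'].reshape(-1,3).astype(int)
    red=(f[:,0]>110)&(f[:,1]<50)&(f[:,2]<60)&(np.hypot(*(A[:,:2]-P[:2]).T)<.35)&(A[:,2]>.1)
    q=A[red]; z=q[:,2]; print('red',len(q),z.min(),z.max())
    for a,b2 in((0,15),(40,60),(85,100)):
        k=(z>=np.percentile(z,a))&(z<=np.percentile(z,b2)); print(q[k].mean(0))
E
```

```text
scene 710 [0.01908555 0.04036966 0.04436045 0.04643269]
((807.53662109375, 392.8973693847656), (607.2288208007812, 110.52427673339844), 41.06325149536133)
plate 0.010656172226403693 ((813.7213134765625, 405.952392578125), (145.19505310058594, 180.27529907226562), 61.98006820678711)
pile probe [[ 0.6156273  -0.04362212  0.03922461]
 [ 0.56227716 -0.01679261  0.04837963]
 [ 0.60662268  0.03231459  0.03865438]]
pile 1714 0.05153066054593669 ((554.1199340820312, -42.978546142578125), (174.55995178222656, 121.56983947753906), 78.55543518066406)
red 230 0.17488400965278728 0.2571279698039797
[ 0.52820291 -0.19939766  0.1873569 ]
[ 0.52559477 -0.21613607  0.22100205]
[ 0.52044131 -0.23407575  0.25208918]
side 529 [0.01942794 0.03845105 0.04098585 0.04183468]
((434.3167724609375, -194.00201416015625), (1020.5223388671875, 73.91622161865234), 66.98104858398438)
plate 0.01886093062481964 ((496.701171875, -168.70828247070312), (123.85691833496094, 85.4245834350586), 79.47734069824219)
pile probe [[ 0.5501622  -0.02844999  0.05020954]]
pile 1786 0.04990509786958952 ((552.7371215820312, -50.627105712890625), (192.58230590820312, 120.71087646484375), 79.2127456665039)
red 289 0.17493436821681602 0.25263774801783717
[ 0.51695441 -0.21248727  0.1827505 ]
[ 0.51390544 -0.22983253  0.21634927]
[ 0.510398   -0.23756762  0.24573441]
```

Run:
```python
from m import *
for n,c in(("scene",(376,318)),("side",(296,222))):
    d=pickle.load(open(n+'.pkl','rb')); m=batten(d,c,45)
    v,u=np.nonzero(m); X=depth(d,np.c_[u,v]); M=np.median(X,0)
    X=X[np.linalg.norm(X-M,axis=1)<.09]; t=X[X[:,2]>.032]; print(n,M,len(t),np.median(t[:,2]),cv2.minAreaRect(np.float32(t[:,:2]*1000)))
    mm=cv2.minAreaRect(np.float32(np.c_[u,v])); print(mm,plane(d,[mm[0]],.041))
    w=plane(d,np.c_[u,v],.041); print(w.mean(0),np.degrees(np.arctan2(*np.linalg.svd((w-w.mean(0))[:,:2],full_matrices=False)[2][0][::-1])))
w=pickle.load(open('wrist.pkl','rb')); print(w['T_tool_cam'],w['camera_matrix'])
```

```text
scene [0.61714331 0.22722249 0.04036966] 576 0.04106164891159081 ((612.8865356445312, 223.69451904296875), (30.02680206298828, 119.42182159423828), 4.4639739990234375)
((375.83447265625, 316.5137634277344), (50.794551849365234, 14.856673240661621), 40.23636245727539) [[0.61677393 0.22743417 0.041     ]]
[0.61686868 0.22775957 0.041     ] 94.08662541177206
side [0.60455298 0.20886783 0.03845105] 362 0.03963902233298061 ((610.0660400390625, 222.7742919921875), (31.259952545166016, 121.45072937011719), 4.648703098297119)
((294.7882385253906, 220.2470703125), (41.21678924560547, 14.751272201538086), 40.60129928588867) [[0.60270216 0.20300819 0.041     ]]
[0.60289534 0.20345614 0.041     ] -89.34427888335736
[[ 6.65567349e-05 -9.66109927e-01 -2.58130983e-01  6.42336955e-02]
 [ 9.99999781e-01  2.34150990e-04 -6.18518838e-04 -1.29931857e-04]
 [ 6.57998814e-04 -2.58130885e-01  9.66109731e-01 -1.17528130e-01]
 [ 0.00000000e+00  0.00000000e+00  0.00000000e+00  1.00000000e+00]] [[394.05281195   0.         317.53183429]
 [  0.         394.05281195 243.86177359]
 [  0.           0.           1.        ]]
```

Run:
```python
from m import *
d=pickle.load(open('scene.pkl','rb'))
for k,p in dict(jar=(422,365),jarb=(420,390),br1=(428,340),br2=(449,363),tape=(456,285),taper=(445,310),arm=(303,165),spare=(263,145)).items(): print(k,depth(d,[p])[0].round(3))
b=np.array([.6115,.223,0]); j=np.array([.56,-.0,0])
print(cv2.__version__)
```

```text
jar [0.643 0.392 0.099]
jarb [0.685 0.426 0.094]
br1 [0.634 0.378 0.208]
br2 [0.638 0.439 0.207]
tape [0.397 0.297 0.02 ]
taper [0.472 0.325 0.024]
arm [ 0.54  -0.12   0.238]
spare [ 0.469 -0.397  0.014]
4.12.0
```

Call:
carry_out(
  motion=[
    {"x":-0.98,"y":-0.27,"z":-0.2,"hand":1},
    {"x":-0.98,"y":-0.27,"z":-0.2,"hand":1},
    {"x":-0.98,"y":-0.27,"z":-0.2,"hand":1},
    {"x":-0.98,"y":-0.27,"hand":1},
    {"x":-0.98,"y":-0.27,"hand":1},
  ],
)

```text
$.motion[0]: bad value
```

Call:
carry_out(
  motion=[
    {"x":-0.98,"y":-0.27,"hand":1},
    {"x":-0.98,"y":-0.27,"hand":1},
    {"x":-0.98,"y":-0.27,"hand":1},
    {"x":-0.98,"y":-0.27,"hand":1},
    {"x":-0.98,"y":-0.27,"hand":1},
  ],
)

```text
$.motion[0]: bad value
```

Call:
carry_out(
  motion=[
    {"x":-0.98,"y":-0.27,"hand":1},
    {"x":-0.98,"y":-0.27,"hand":1},
    {"x":-0.98,"y":-0.27,"hand":1},
    {"roll":1,"hand":1},
    {"roll":1,"hand":1},
  ],
)

```text
$.motion[0]: bad value
```

Call:
carry_out(
  motion=[
    {"roll":1,"hand":1},
    {"roll":1,"hand":1},
    {"roll":1,"hand":1},
    {"roll":1,"hand":1},
    {"roll":1,"hand":1},
  ],
)

```text
$.motion[0]: bad value
```

Call:
carry_out(
  motion=[
    {"roll":1,"hand":1},
    {"hand":1},
  ],
)

```text
$.motion[0]: bad value
```

Call:
carry_out(
  motion=[
    {"hand":1,"x":-0.98,"y":-0.27,"z":-0.2,"roll":0},
    {"hand":1,"x":-0.98,"y":-0.27,"z":-0.2,"roll":0},
    {"hand":1,"x":-0.98,"y":-0.27,"z":-0.2,"roll":0},
    {"hand":1,"x":-0.98,"y":-0.27,"z":0,"roll":0},
    {"hand":1,"x":-0.98,"y":-0.27,"z":0,"roll":0},
  ],
)

```text
time: 0.78
eef_pos: [0.3241, 0.3939, 0.2802]
ee_rot: [-180.0, -0.0, 163.3]
force: [-0.4, 0.4, 0.6]
opening: 0.0854
finger_force: 0.0
```

Call:
carry_out(
  motion=[
    {"hand":1,"x":-0.98,"y":-0.27,"z":0,"roll":0},
    {"hand":1,"x":-0.98,"y":-0.27,"z":0,"roll":0},
    {"hand":1,"x":-0.98,"y":-0.27,"z":0,"roll":0},
    {"hand":1,"x":-0.98,"y":-0.27,"z":0,"roll":0},
    {"hand":1,"x":-0.98,"y":-0.27,"z":0,"roll":0},
  ],
)

```text
time: 1.4
eef_pos: [0.4963, 0.2857, 0.28]
ee_rot: [-180.0, -0.0, 163.3]
force: [0.5, 0.1, 0.2]
opening: 0.0853
finger_force: 0.0
```

Call:
carry_out(
  motion=[
    {"hand":1,"x":-0.98,"y":-0.27,"z":0,"roll":0},
    {"hand":1,"x":-0.98,"y":-0.27,"z":0,"roll":0},
    {"hand":1,"x":-0.98,"y":-0.27,"z":0,"roll":0},
    {"hand":1,"x":0,"y":0,"z":0,"roll":1},
    {"hand":1,"x":0,"y":0,"z":0,"roll":1},
  ],
)

```text
time: 2.02
eef_pos: [0.599, 0.2211, 0.2794]
ee_rot: [-179.9, -0.1, 145.7]
force: [-0.1, -0.1, -0.1]
opening: 0.0856
finger_force: 0.0
```

Call:
carry_out(
  motion=[
    {"hand":1,"x":0,"y":0,"z":0,"roll":1},
    {"hand":1,"x":0,"y":0,"z":0,"roll":1},
    {"hand":1,"x":0,"y":0,"z":0,"roll":1},
    {"hand":1,"x":0,"y":0,"z":0,"roll":1},
    {"hand":1,"x":0,"y":0,"z":0,"roll":1},
  ],
)

```text
time: 2.65
eef_pos: [0.5986, 0.2217, 0.2798]
ee_rot: [-179.9, -0.0, 102.8]
force: [-0.0, 0.7, -0.7]
opening: 0.0857
finger_force: 0.0
```

Call:
carry_out(
  motion=[
    {"hand":1,"x":0,"y":0,"z":0,"roll":1},
    {"hand":1,"x":0,"y":0,"z":0,"roll":0},
    {"hand":1,"x":0,"y":0,"z":0,"roll":0},
  ],
)

```text
time: 3.02
eef_pos: [0.5986, 0.2217, 0.2801]
ee_rot: [-180.0, 0.0, 94.7]
force: [-0.5, 0.0, -0.1]
opening: 0.0855
finger_force: 0.0
```

Run:
```python
from h import *
d=snap('wrist'); pickle.dump(d,open('w1.pkl','wb')); cv2.imwrite('pics/w1.png',d['frame'][...,::-1]); s=robot.get_state(); print(s['eef_pos'],s['ee_rot'],s['joint_positions'])
```

```text
[0.59863978 0.22174756 0.28014251] [-1.79983702e+02 -1.62181422e-03  9.46602130e+01] [1.34503150e+01 3.11189645e+01 6.51408627e+01 4.11775150e-03
 8.37560315e+01 8.78965336e+00]
```

View pics/w1.png

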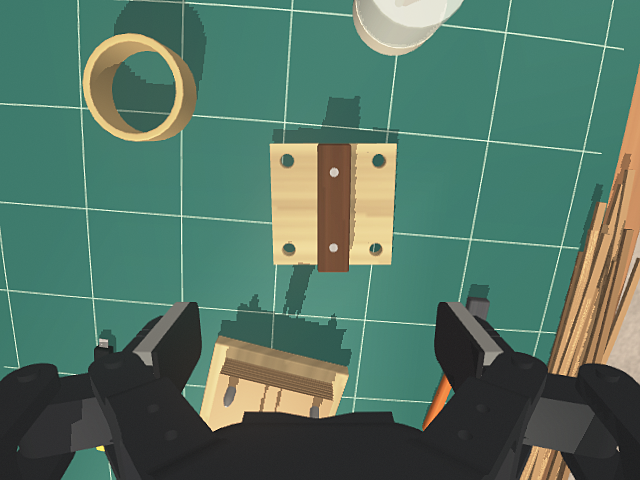

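The wrist view shows the plate from above, with its batten at (333,207) running up the image and holes at (287,160), (378,160), (289,249) and (376,249). The tape and jar are clear of the plate, and the pile starts at the lower edge of the image.

```bash
cat >> m.py <<'E'
def holes(d,guess,z):
    g=cv2.cvtColor(d['frame'],cv2.COLOR_RGB2GRAY); o=[]
    for u,v in guess:
        c=g[v-12:v+13,u-12:u+13]; t=(c.min()+np.median(c))/2
        n,l,s,ce=cv2.connectedComponentsWithStats((c<t).astype('uint8')); 
        i=min(range(1,n),key=lambda i:np.hypot(*(ce[i]-12))-.05*s[i,4]); b=s[i]
        o.append([u-12+b[0]+(b[2]-1)/2, v-12+b[1]+(b[3]-1)/2])
    o=np.array(o); return o,plane(d,o,z)
E
python3 - <<'E'
from m import *
d=pickle.load(open('w1.pkl','rb'))
uv,X=holes(d,[(287,160),(378,160),(289,249),(376,249)],.015); print(uv,X,X.mean(0))
print('depth plate',np.median(depth(d,[(300,200),(300,220),(380,200),(380,220)])[:,2]),'batten',np.median(depth(d,[(333,200),(333,220)])[:,2]))
for i,j in((0,1),(2,3),(0,2),(1,3)): e=X[i]-X[j]; print(np.linalg.norm(e),np.degrees(np.arctan2(e[1],e[0])))
m=batten(d,(333,205),70); v,u=np.nonzero(m); r=cv2.minAreaRect(np.float32(plane(d,np.c_[u,v],.041)[:,:2]*1000)); print(r)
# two-view height: batten rivets/center with scene
s=pickle.load(open('scene.pkl','rb')); ms=batten(s,(376,318),45); vs,us=np.nonzero(ms)
print(tri(d,[[u.mean(),v.mean()]],s,[[us.mean(),vs.mean()]]))
E
```

```text
[[286.5 160.5]
 [378.5 160.5]
 [288.5 249. ]
 [375.5 249. ]] [[0.5660904  0.2637755  0.015     ]
 [0.65362638 0.27105147 0.015     ]
 [0.57358028 0.17638436 0.015     ]
 [0.66112645 0.18357944 0.015     ]] [0.61360588 0.22369769 0.015     ]
depth plate 0.014832155245260964 batten 0.04151860986480971
0.08783784352026086 -175.2485102370577
0.0878413402213947 -175.30164083651078
0.08771150760529305 94.8985769162705
0.08779297188181363 94.900697821937
((613.8310546875, 224.7825164794922), (29.597980499267578, 117.08951568603516), 5.163538455963135)
[[0.61073953 0.23064127 0.02773743 0.01197142]]
```

Call:
carry_out(
  motion=[
    {"hand":1,"x":-0.95,"y":-0.05,"z":0,"roll":0.35},
    {"hand":1,"x":-0.95,"y":-0.05,"z":0,"roll":0.35},
    {"hand":1,"x":-0.95,"y":-0.05,"z":0,"roll":0.35},
    {"hand":1,"x":-0.95,"y":-0.05,"z":0,"roll":0.35},
    {"hand":1,"x":-0.95,"y":-0.05,"z":0,"roll":0.4},
  ],
)

```text
time: 3.7
eef_pos: [0.5836, 0.0314, 0.2803]
ee_rot: [180.0, -0.0, 79.0]
force: [-0.2, -0.5, -0.1]
opening: 0.0855
finger_force: 0.0
```

Call:
carry_out(
  motion=[
    {"hand":1,"x":-0.6,"y":0.3,"z":0,"roll":0},
    {"hand":1,"x":0,"y":0,"z":0,"roll":0},
    {"hand":1,"x":0,"y":0,"z":0,"roll":0},
  ],
)

```text
time: 4.08
eef_pos: [0.5909, 0.0073, 0.2802]
ee_rot: [-180.0, -0.0, 79.1]
force: [-0.2, 0.6, 0.5]
opening: 0.0855
finger_force: 0.0
```

Run:
```python
from h import *
d=snap('wrist'); pickle.dump(d,open('w2.pkl','wb')); cv2.imwrite('pics/w2.png',d['frame'][...,::-1]); s=robot.get_state(); print(s['eef_pos'],s['ee_rot'])
```

```text
[0.59087403 0.0076848  0.2802301 ] [-1.79982091e+02 -2.65979470e-02  7.91378755e+01]
```

View pics/w2.png

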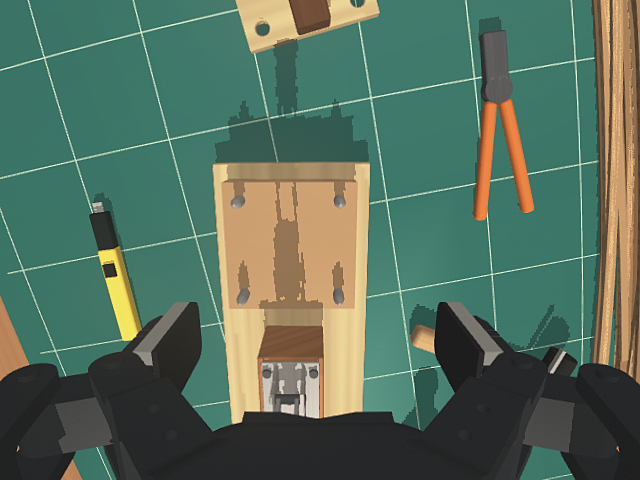

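The view shows the pile's top from about (222,180) to (357,308), with grey pins near (238,201), (340,200), (243,296) and (338,296). The riser block lies below, around (292,360).

Run:
```python
from m import *
d=pickle.load(open('w2.pkl','rb'))
c=d['frame'][165:325,205:375,::-1]; cv2.imwrite('pics/w2c.png',cv2.resize(c,None,fx=3.7,fy=3.7,interpolation=cv2.INTER_NEAREST))
Rj=Ro.from_euler('z',-10.9,degrees=True).as_matrix()
h=cv2.cvtColor(d['frame'],cv2.COLOR_RGB2HSV)
for g in((238,201),(340,200),(243,296),(338,296)):
    w=h[g[1]-14:g[1]+15,g[0]-14:g[0]+15]; m=(w[...,1]<60).astype('uint8')
    n,l,s,ce=cv2.connectedComponentsWithStats(m); i=1+s[1:,4].argmax(); v,u=np.nonzero(l==i)
    p=np.c_[u+g[0]-14,v+g[1]-14]; r=cv2.minAreaRect(np.float32(p)); print(s[i],r,p[p[:,1].argmin()],p[p[:,1].argmax()])
# pile mask by depth
v,u=np.mgrid[150:330,190:390]; A=depth(d,np.c_[u.ravel(),v.ravel()]); k=(A[:,2]>.046)&(A[:,2]<.056)
print(np.median(A[k],0),cv2.minAreaRect(np.float32(A[k,:2]*1000)))
```

```text
[  7   9  14  13 133] ((237.50001525878906, 201.50001525878906), (9.899494171142578, 14.142135620117188), 45.0) [236 196] [235 208]
[  8   9  12  13 122] ((339.5, 201.0), (12.0, 11.0), 90.0) [337 195] [337 207]
[  8   7  13  17 152] ((242.60006713867188, 296.8000183105469), (9.838699340820312, 17.8885440826416), 26.56505012512207) [242 289] [239 305]
[  9   6  11  18 146] ((338.0, 296.5), (17.0, 10.0), 90.0) [337 288] [339 305]
[ 0.56185868 -0.01486899  0.05091521] ((560.7781372070312, -19.00353240966797), (120.86780548095703, 120.61285400390625), 79.12354278564453)
```

View pics/w2c.png

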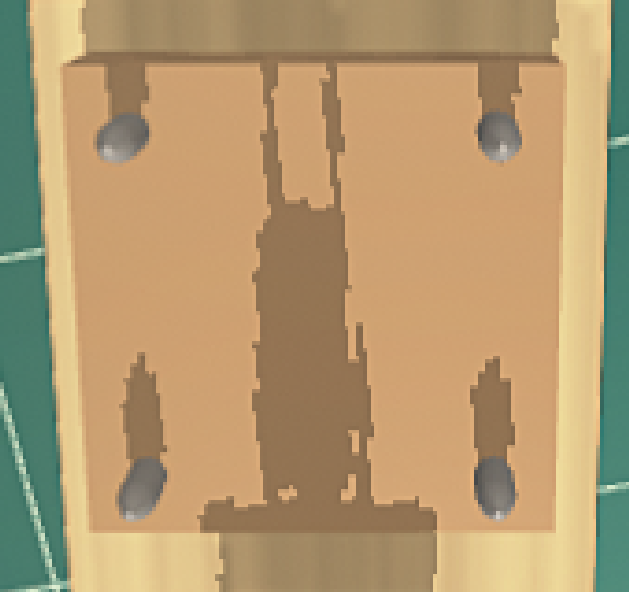

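The crop shows the four pins leaning outwards, with their bases at the shadows and their tips lower. I'll check the pin midpoints against the pile outline.

Run:
```python
from m import *
d=pickle.load(open('w2.pkl','rb'))
uv=[(237.5,201.5),(339.5,201.2),(242.6,296.8),(338,296.5)]
for z in(.060,.064):
    X=plane(d,uv,z); e=X[1]-X[0]; f=X[0]-X[2]; print(z,X.mean(0),[np.linalg.norm(X[i]-X[j]) for i,j in((0,1),(2,3),(0,2),(1,3))],np.degrees(np.arctan2(e[1],e[0])),np.degrees(np.arctan2(f[1],f[0])))
# top-face corners of pile by colour in both wrist and scene -> triangulate
s=pickle.load(open('scene.pkl','rb'))
g=Ro.from_euler('z',-10.9,degrees=True).as_matrix(); C=np.array([.5608,-.019,.051])
cor=C+np.array([[-60,60,0],[60,60,0],[-60,-60,0],[60,-60,0]])/1000@g.T
print(proj(d,cor).round(1).tolist(),proj(s,cor).round(1).tolist())
g=.001
# stereo height of plate holes from w1 and w2(rear two visible at (262,28),(357,1)) 
w1=pickle.load(open('w1.pkl','rb')); h2,_=holes(d,[(262,28)],.015); print(h2,tri(w1,[[288.5,249]],d,h2))
```

```text
0.06 [ 0.56105166 -0.01910965  0.06      ] [np.float64(0.08821349858088179), np.float64(0.08806610288697847), np.float64(0.08855172493365891), np.float64(0.08831293083414547)] -10.774860802007622 79.13991378753191
0.064 [ 0.56156094 -0.01804449  0.064     ] [np.float64(0.08716889648920749), np.float64(0.08702324621808667), np.float64(0.08750311765047478), np.float64(0.08726715129070461)] -10.774860802007623 79.13991378753195
[[220.3, 182.0], [357.0, 181.8], [228.3, 308.2], [353.7, 308.4]] [[356.6, 243.3], [316.9, 264.4], [332.4, 210.4], [293.6, 230.1]]
[[262.  29.]] [[5.73347386e-01 1.75632859e-01 1.24044805e-02 1.86535871e-04]]
```

Call:
carry_out(
  motion=[
    {"hand":1,"x":0,"y":0,"z":0,"roll":-0.917},
    {"hand":1,"x":0,"y":0,"z":0,"roll":-0.917},
    {"hand":1,"x":0.9,"y":0.17,"z":0,"roll":0},
    {"hand":1,"x":0.9,"y":0.17,"z":0,"roll":0},
    {"hand":1,"x":0.9,"y":0.17,"z":0,"roll":0},
  ],
)

```text
time: 4.75
eef_pos: [0.602, 0.1184, 0.2804]
ee_rot: [180.0, -0.0, 94.9]
force: [0.2, -0.2, -0.5]
opening: 0.0853
finger_force: 0.0
```

Call:
carry_out(
  motion=[
    {"hand":1,"x":0.9,"y":0.17,"z":0,"roll":0},
    {"hand":1,"x":0.9,"y":0.17,"z":0,"roll":0},
    {"hand":1,"x":0.83,"y":0.17,"z":0,"roll":0},
    {"hand":1,"x":0,"y":0,"z":0.9,"roll":0},
    {"hand":1,"x":0,"y":0,"z":0.9,"roll":0},
  ],
)

```text
time: 5.38
eef_pos: [0.6132, 0.2247, 0.2076]
ee_rot: [179.9, -0.0, 95.0]
force: [0.1, 0.4, 0.0]
opening: 0.0849
finger_force: 0.0
```

Call:
carry_out(
  motion=[
    {"hand":1,"x":0,"y":0,"z":0.9,"roll":0},
    {"hand":1,"x":0,"y":0,"z":0,"roll":0},
    {"hand":1,"x":0,"y":0,"z":0,"roll":0},
  ],
)

```text
time: 5.75
eef_pos: [0.6143, 0.2235, 0.1739]
ee_rot: [179.9, -0.0, 94.9]
force: [-0.1, -0.8, 0.5]
opening: 0.0855
finger_force: 0.0
```

Run:
```python
from m import *
s=robot.get_state(); print(s['eef_pos'],s['ee_rot'])
d=snap('wrist'); pickle.dump(d,open('w3.pkl','wb'))
P=np.array([.6136,.2237,.015]); g=Ro.from_euler('z',4.9,degrees=True).as_matrix()
q=P+np.array([[-44,44,0],[44,44,0],[-44,-44,0],[44,-44,0]])/1000@g.T
gs=proj(d,q); print(gs)
uv,X=holes(d,gs.round().astype(int).tolist(),.015); print(uv,X.mean(0),X)
w1=pickle.load(open('w1.pkl','rb')); print(tri(w1,[[286.5,160.5],[378.5,160.5],[288.5,249],[375.5,249]],d,uv))
```

```text
[0.61425897 0.22348333 0.17391504] [ 1.79876221e+02 -2.79163459e-02  9.48763043e+01]
[[251.57285905 169.36591851]
 [378.40787951 169.28286106]
 [256.58986712 288.29637052]
 [373.85627434 288.17996886]]
[[252.5 168.5]
 [378.5 168.5]
 [257.  288. ]
 [375.5 287.5]] [0.61411908 0.22422326 0.015     ] [[0.56661781 0.26442703 0.015     ]
 [0.65367954 0.27183694 0.015     ]
 [0.57381622 0.17636681 0.015     ]
 [0.66236274 0.18426225 0.015     ]]
[[ 5.65417154e-01  2.63510019e-01  6.77392231e-03  4.57370976e-04]
 [ 6.59819162e-01  2.69533646e-01 -2.40315357e-02  2.58766077e-04]
 [ 5.73619436e-01  1.76075755e-01  1.41298432e-02  2.06873006e-04]
 [ 6.62661798e-01  1.82316326e-01  9.99730356e-03  1.31684296e-03]]
```

Call:
carry_out(
  motion=[
    {"hand":1,"x":0,"y":0,"z":0.9,"roll":0},
    {"hand":1,"x":0,"y":0,"z":0.9,"roll":0},
    {"hand":1,"x":0,"y":0,"z":0.8,"roll":0},
    {"hand":1,"x":0,"y":0,"z":0.6,"roll":0},
    {"hand":1,"x":0,"y":0,"z":0,"roll":0},
  ],
)

```text
time: 6.42
eef_pos: [0.6135, 0.2227, 0.0441]
ee_rot: [-179.9, 0.0, 94.8]
force: [-0.0, 0.1, 0.3]
opening: 0.0851
finger_force: 0.0
```

Call:
carry_out(
  motion=[
    {"hand":-1,"x":0,"y":0,"z":0,"roll":0},
    {"hand":-1,"x":0,"y":0,"z":0,"roll":0},
    {"hand":-1,"x":0,"y":0,"z":0,"roll":0},
    {"hand":-1,"x":0,"y":0,"z":0,"roll":0},
    {"hand":-1,"x":0,"y":0,"z":0,"roll":0},
  ],
)

```text
time: 7.05
eef_pos: [0.6144, 0.2228, 0.0456]
ee_rot: [179.9, -0.0, 94.8]
force: [-2.4, -0.3, 6.0]
opening: 0.0291
finger_force: 62.4
```

Call:
carry_out(
  motion=[
    {"hand":-1,"x":0,"y":0,"z":-0.4,"roll":0},
    {"hand":-1,"x":0,"y":0,"z":-0.7,"roll":0},
    {"hand":-1,"x":0,"y":0,"z":-0.7,"roll":0},
    {"hand":-1,"x":0,"y":0,"z":-0.7,"roll":0},
    {"hand":-1,"x":0,"y":0,"z":0,"roll":0},
  ],
)

```text
time: 7.68
eef_pos: [0.615, 0.223, 0.1471]
ee_rot: [179.7, -0.0, 94.8]
force: [0.1, 0.1, -2.6]
opening: 0.0288
finger_force: 61.4
```

Call:
carry_out(
  motion=[
    {"hand":-1,"x":0,"y":0,"z":0,"roll":0.6},
    {"hand":-1,"x":0,"y":0,"z":0,"roll":0.6},
    {"hand":-1,"x":0,"y":0,"z":0,"roll":0.625},
    {"hand":-1,"x":0,"y":0,"z":0,"roll":0},
    {"hand":-1,"x":0,"y":0,"z":0,"roll":0},
  ],
)

```text
time: 8.3
eef_pos: [0.6134, 0.2225, 0.1435]
ee_rot: [-179.9, 0.0, 79.2]
force: [0.0, 0.6, -2.7]
opening: 0.0287
finger_force: 61.3
```

Run:
```python
from m import *
s=robot.get_state(); p=s['eef_pos']; yaw=s['ee_rot'][2]; print(p,s['ee_rot'],s['force'],s['opening'])
d=snap('wrist'); pickle.dump(d,open('w4.pkl','wb')); cv2.imwrite('pics/w4.png',d['frame'][...,::-1])
zt=p[2]-.0455+.015
g=Ro.from_euler('z',yaw-90,degrees=True).as_matrix()
q=np.array([p[0],p[1],zt])+np.array([[-44,44,0],[44,44,0],[-44,-44,0],[44,-44,0]])/1000@g.T
print(proj(d,q))
D=np.array([.5612,-.0189])-p[:2]; a=np.radians(yaw); print('tool x,y units',D@[np.cos(a),np.sin(a)]/.04,D@[np.sin(a),-np.cos(a)]/.04)
```

```text
[0.61340523 0.22253632 0.14346751] [-1.79929127e+02  3.09186481e-02  7.92377108e+01] [ 0.03709366  0.62605483 -2.69679476] 0.028679123798430222
[[199.23030283 196.07930082]
 [431.4596376  196.11279606]
 [215.70551741 395.67106431]
 [415.54747752 395.87590669]]
tool x,y units -6.173451832638315 -0.15506022705332542
```

View pics/w4.png

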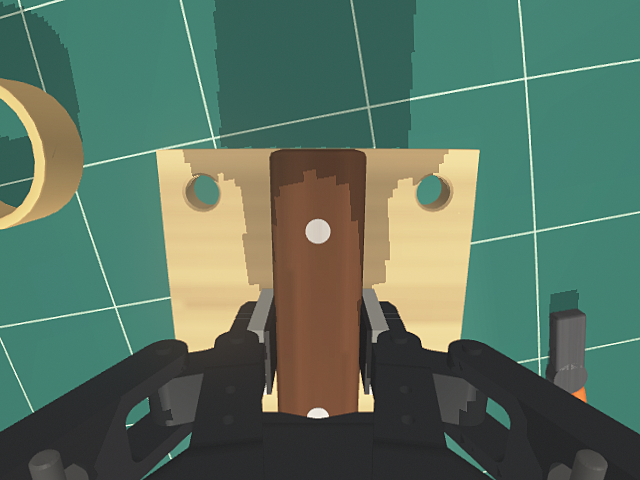

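The plate is held level, with its front hole rims centred at about (203.5,192.5) and (434,192.5). That puts it 1.2 mm forward in tool x and 1.3 mm in tool y of the TCP.

Call:
carry_out(
  motion=[
    {"hand":-1,"x":-0.6,"y":-0.02,"z":0,"roll":0},
    {"hand":-1,"x":-0.8,"y":-0.025,"z":0,"roll":0},
    {"hand":-1,"x":-0.8,"y":-0.025,"z":0,"roll":0},
    {"hand":-1,"x":-0.8,"y":-0.025,"z":0,"roll":0},
    {"hand":-1,"x":-0.8,"y":-0.025,"z":0,"roll":0},
  ],
)

```text
time: 8.98
eef_pos: [0.5801, 0.0733, 0.1443]
ee_rot: [180.0, -0.0, 79.2]
force: [0.6, 0.7, -0.9]
opening: 0.0285
finger_force: 61.3
```

Call:
carry_out(
  motion=[
    {"hand":-1,"x":-0.8,"y":-0.025,"z":0,"roll":0},
    {"hand":-1,"x":-0.8,"y":-0.025,"z":0,"roll":0},
    {"hand":-1,"x":-0.8,"y":-0.02,"z":0,"roll":0},
    {"hand":-1,"x":0,"y":0,"z":0,"roll":0},
    {"hand":-1,"x":0,"y":0,"z":0,"roll":0},
  ],
)

```text
time: 9.6
eef_pos: [0.5597, -0.0191, 0.1443]
ee_rot: [180.0, -0.0, 79.1]
force: [-0.0, 0.4, -1.5]
opening: 0.0289
finger_force: 61.3
```

Run:
```python
from m import *
P=[]
for i in range(4):
    s=robot.get_state(); P.append(np.r_[s['eef_pos'],s['ee_rot'][2]]); d=snap('wrist')
print(np.array(P)); 
cv2.imwrite('pics/w5.png',d['frame'][120:330,130:510][...,::-1].repeat(2,0).repeat(2,1)); pickle.dump(d,open('w5.pkl','wb'))
p=np.mean(P,0); yaw=p[3]; a=np.radians(yaw); x=np.array([np.cos(a),np.sin(a)]); y=np.array([np.sin(a),-np.cos(a)])
D=np.array([.5612,-.0189])-p[:2]-.00125*x-.0013*y; print('mm',D@x*1e3,D@y*1e3)
```

```text
[[ 5.59675464e-01 -1.91445649e-02  1.44328578e-01  7.91458777e+01]
 [ 5.59694715e-01 -1.87817921e-02  1.44313390e-01  7.91808342e+01]
 [ 5.59688296e-01 -1.85889229e-02  1.44267747e-01  7.92063738e+01]
 [ 5.59658297e-01 -1.85679496e-02  1.44246836e-01  7.92164074e+01]]
mm -1.0915989209461328 0.2180426290600514
```

View pics/w5.png

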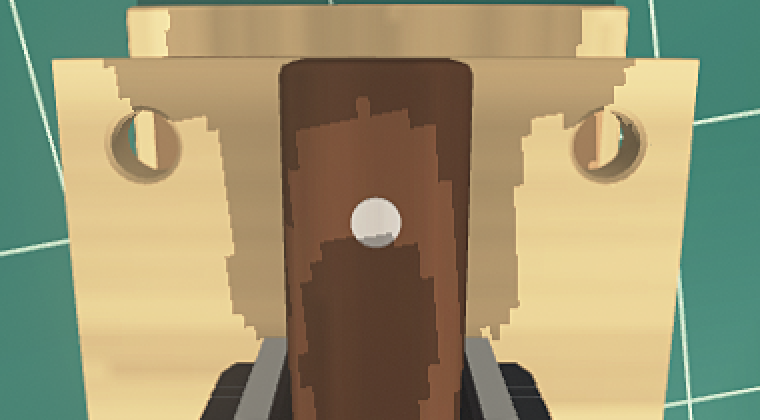

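Through the hole rims at full-image (202.5,192.5) and (434.5,192.5) the jig's edge is seen symmetrically, so the plate is aligned sideways. I'll correct 1.2 mm back and lower it.

Call:
carry_out(
  motion=[
    {"hand":-1,"x":-0.03,"y":0,"z":0.2,"roll":0},
    {"hand":-1,"x":0,"y":0,"z":0.2,"roll":0},
    {"hand":-1,"x":0,"y":0,"z":0.15,"roll":0},
    {"hand":-1,"x":0,"y":0,"z":0.1,"roll":0},
    {"hand":-1,"x":0,"y":0,"z":0,"roll":0},
  ],
)

```text
time: 10.42
eef_pos: [0.5592, -0.0206, 0.1179]
ee_rot: [-180.0, -0.0, 79.1]
force: [0.2, 0.2, -1.6]
opening: 0.0285
finger_force: 61.3
```

Run:
```python
from m import *
d=snap('wrist'); d=snap('wrist'); s=robot.get_state(); print(s['eef_pos'],s['ee_rot'],s['force'])
cv2.imwrite('pics/w6.png',d['frame'][150:240,160:480][...,::-1].repeat(2,0).repeat(2,1)); pickle.dump(d,open('w6.pkl','wb'))
```

```text
[ 0.55946756 -0.02068451  0.11842407] [ 1.79981204e+02 -4.70139065e-03  7.91338674e+01] [-0.50303707  0.42886053 -2.02732939]
```

View pics/w6.png

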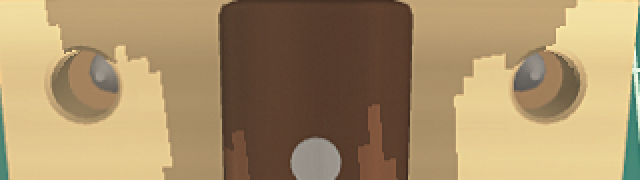

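Both pin noses show inside the front holes, whose centres are at (84,86) and (549,86) in the crop. The noses are near (108,72) and (535,72), so the plate seems slightly off to the left. I'll measure it.

Run:
```python
from m import *
d=pickle.load(open('w6.pkl','rb')); f=d['frame'].astype(int); sat=f.max(2)-f.min(2)
s=robot.get_state(); p=s['eef_pos']; yaw=s['ee_rot'][2]
for cx in(202,434):
    w=sat[165:215,cx-25:cx+26]; m=((w<28)).astype('uint8'); n,l,st,ce=cv2.connectedComponentsWithStats(m); i=1+st[1:,4].argmax(); print(cx,st[i],ce[i]+[cx-25,165])
    # hole rim: dark-vs-bright edge bounds via value relative to plate on row/col through centre
g=Ro.from_euler('z',yaw-90,degrees=True).as_matrix(); C=np.array([.5612,-.0189])
for z in(.077,.070,.062):
    print(z,proj(d,np.c_[(C+np.array([[-44,44],[44,44]])/1000@g[:2,:2].T),[z,z]]).round(1).tolist())
t=[np.cos(np.radians(yaw)),np.sin(np.radians(yaw))]
zt=p[2]-.0455+.015; Pc=p[:2]+.00125*np.array(t)+.0013*np.array([t[1],-t[0]])
for z in(zt,zt-.012):print('rim',proj(d,np.c_[(Pc+np.array([[-44,44],[44,44]])/1000@g[:2,:2].T),[z,z]]).round(1).tolist())
D=C-Pc; print('mm',D@t*1e3,D@[t[1],-t[0]]*1e3)
for r in range(176,206,2): print(' '.join('%3d'%v for v in sat[r,182:224]))
```

```text
202 [ 28  12  14  19 174] [211.3045977  186.96551724]
434 [  8  12  16  19 203] [424.5862069  186.34975369]
0.077 [[210.1, 187.2], [427.9, 187.2]]
0.07 [[214.4, 185.2], [423.4, 185.2]]
0.062 [[219.0, 183.1], [418.7, 183.2]]
rim [[202.4, 192.9], [435.4, 192.9]]
rim [[210.7, 188.9], [426.9, 189.0]]
mm 0.829105733995452 0.06497198247913334
 84  83  84  83  84  83  84  82  84  88  54  94  92  90  76  76  77  57  72  72  71  72  71  71  67  62  47  44  52  56  63  67  67  66  64  82  85  84  85  86  87  64
 84  84  84  85  84  84  83  84  85  89  66  68  70  36  37  59  72  71  69  70  70  70  71  72  66  28  11  12  16  34  48  52  59  67  65  81  87  84  85  84  86  87
 82  83  82  85  84  83  87  81  62  64  65  39  41  41  68  71  70  70  70  70  70  70  73  65  18  12  16  17  17  15  18  52  81  61  63  60  79  84  84  84  84  85
 83  84  84  85  85  88  67  56  62  61  40  41  42  67  71  70  70  70  69  70  71  72  71  44  11  16  16  17  18  18  17  13  20  55  82  90  87  86  86  85  85  85
 82  83  85  85  82  55  53  58  41  43  45  42  53  73  70  70  69  70  70  70  71  73  
[... 1058 characters left out ...]
  39  51  64  77  87  85  85
 85  85  76  76  79  50  49  48  49  49  50  51  51  51  50  52  63  72  70  71  71  69  70  70  70  70  70  70  71  70  71  70  71  71  71  71  68  67  83  85  84  83
 81  83  83  74  75  78  52  49  50  50  51  51  52  51  53  53  52  56  63  68  72  70  70  70  70  70  71  71  69  70  70  70  70  70  71  67  63  72  85  85  84  84
 82  83  85  80  72  73  75  66  54  51  52  52  52  52  52  54  52  53  53  52  55  63  66  69  70  70  70  70  70  71  71  71  71  70  68  64  67  86  85  85  84  84
 85  85  85  86  86  75  69  70  74  61  55  52  53  53  53  53  54  54  53  54  53  54  53  52  56  61  60  61  64  63  61  59  63  64  63  76  87  85  84  84  83  83
```

Call:
carry_out(
  motion=[
    {"hand":-1,"x":0.02,"y":0,"z":0,"roll":0},
    {"hand":-1,"x":0,"y":0,"z":0.1,"roll":0},
    {"hand":-1,"x":0,"y":0,"z":0.1,"roll":0},
    {"hand":-1,"x":0,"y":0,"z":0.1,"roll":0},
    {"hand":-1,"x":0,"y":0,"z":0,"roll":0},
  ],
)

```text
time: 11.15
eef_pos: [0.5592, -0.0198, 0.1058]
ee_rot: [-179.9, -0.0, 79.1]
force: [0.9, -0.1, -2.5]
opening: 0.0287
finger_force: 61.3
```

No contact force, and the plate is about 13 mm down the pins' noses.

Call:
carry_out(
  motion=[
    {"hand":-1,"x":0,"y":0,"z":0.1,"roll":0},
    {"hand":-1,"x":0,"y":0,"z":0.1,"roll":0},
    {"hand":-1,"x":0,"y":0,"z":0.06,"roll":0},
    {"hand":-1,"x":0,"y":0,"z":0,"roll":0},
  ],
)

```text
time: 11.65
eef_pos: [0.5593, -0.0198, 0.0956]
ee_rot: [-180.0, -0.0, 79.1]
force: [0.0, 0.7, -2.5]
opening: 0.0289
finger_force: 61.3
```

Call:
carry_out(
  motion=[
    {"hand":-1,"x":0,"y":0,"z":0.04,"roll":0},
    {"hand":-1,"x":0,"y":0,"z":0.03,"roll":0},
    {"hand":-1,"x":0,"y":0,"z":0,"roll":0},
  ],
)

```text
time: 12.02
eef_pos: [0.5595, -0.0199, 0.0936]
ee_rot: [180.0, -0.0, 79.1]
force: [-2.0, 0.3, 3.0]
opening: 0.0285
finger_force: 62.0
```

Call:
carry_out(
  motion=[
    {"hand":1,"x":0,"y":0,"z":0,"roll":0},
    {"hand":1,"x":0,"y":0,"z":0,"roll":0},
    {"hand":1,"x":0,"y":0,"z":0,"roll":0},
    {"hand":1,"x":0,"y":0,"z":-0.5,"roll":0},
    {"hand":1,"x":0,"y":0,"z":-0.9,"roll":0},
  ],
)

```text
time: 12.65
eef_pos: [0.5586, -0.0197, 0.1484]
ee_rot: [-179.8, -0.0, 79.1]
force: [-0.3, -0.6, -0.0]
opening: 0.0851
finger_force: 0.0
```

Call:
carry_out(
  motion=[
    {"hand":1,"x":0,"y":0,"z":-1,"roll":0},
    {"hand":1,"x":0,"y":0,"z":-1,"roll":0},
    {"hand":-1,"x":0,"y":0,"z":-1,"roll":0},
    {"hand":-1,"x":0,"y":0,"z":-1,"roll":0},
    {"hand":-1,"x":0,"y":0,"z":-0.6,"roll":0},
  ],
)

```text
time: 13.28
eef_pos: [0.5598, -0.0199, 0.3354]
ee_rot: [179.8, -0.0, 79.1]
force: [-0.2, -0.3, -0.1]
opening: 0.0319
finger_force: 0.0
```

Run:
```python
from m import *
s=robot.get_state(); print(s['eef_pos'],s['ee_rot'],s['force'],s['opening'])
d=snap('wrist'); pickle.dump(d,open('w7.pkl','wb'))
for n in('scene','side'): q=snap(n); pickle.dump(q,open(n+'2.pkl','wb'))
g=Ro.from_euler('z',-10.85,degrees=True).as_matrix(); C=np.array([.5612,-.0189,.003])
def J(P): return C+np.array(P)@g.T
# plate top at 4 corners, batten
for x,y in((-.05,.05),(.05,.05),(-.05,-.05),(.05,-.05),(-.03,0),(.03,0),(0,.05),(0,0)):
    uv=proj(d,[J([x,y,.060 if x else .086])]); u=uv.round().astype(int)[0]
    print((x,y),u,depth(d,uv)[0].round(4) if (0<=u[0]<640 and 0<=u[1]<480) else None)
# handle in jig frame
for n,q in(('scene',pickle.load(open('scene2.pkl','rb'))),('side',pickle.load(open('side2.pkl','rb')))):
    v,u=np.mgrid[0:480,0:640]; A=(depth(q,np.c_[u.ravel(),v.ravel()])-C)@g; f=q['frame'].reshape(-1,3).astype(int)
    k=(f[:,0]>100)&(f[:,1]<55)&(f[:,2]<60)&(abs(A[:,0])<.05)&(A[:,1]<-.1)&(A[:,1]>-.35)&(A[:,2]>.1); a=A[k]
    th=np.degrees(np.arctan2(a[:,2]-.131,-(a[:,1]+.163))); print(n,len(a),np.median(th),a.min(0),a.max(0),np.median(a[:,0]))
    r=np.hypot(a[:,2]-.131,a[:,1]+.163)
    for lo in(.05,.08,.11): b=a[(r>lo)&(r<lo+.025)]; print(lo,b.mean(0),len(b))
```

```text
[ 0.55976914 -0.01990631  0.3354182 ] [ 1.79829046e+02 -8.67151540e-03  7.91360471e+01] [-0.20145704 -0.3007586  -0.09450654] 0.03188125144174263
(-0.05, 0.05) [265 153] [0.5217 0.0396 0.0643]
(0.05, 0.05) [369 153] [0.6197 0.0208 0.0631]
(-0.05, -0.05) [269 253] [ 0.5026 -0.0587  0.0626]
(0.05, -0.05) [366 253] [ 0.6009 -0.0776  0.0625]
(-0.03, 0) [287 204] [ 0.5317 -0.0132  0.0631]
(0.03, 0) [347 204] [ 0.5907 -0.0246  0.0628]
(0, 0.05) [317 154] [0.5706 0.0302 0.0885]
(0, 0) [317 209] [ 0.5612 -0.0189  0.0891]
scene 251 66.89280063500172 [-0.01006108 -0.22755449  0.17680968] [ 0.01024471 -0.17517224  0.25416701] 0.0017215098138177033
0.05 [ 0.00159513 -0.18579326  0.19028334] 68
0.08 [ 0.00146839 -0.19888458  0.21573408] 76
0.11 [ 0.00086123 -0.21412877  0.24306167] 76
side 363 57.612444700830785 [-0.01343024 -0.23213323  0.17019162] [ 0.00465109 -0.18903513  0.24983826] -0.008211073333246962
0.05 [-0.00796112 -0.19887492  0.18390066] 82
0.08 [-0.0073815  -0.21259859  0.20874183] 97
0.11 [-0.00678948 -0.2251985   0.23763191] 144
```

Run:
```python
from m import *
g=Ro.from_euler('z',-10.85,degrees=True).as_matrix(); C=np.array([.5612,-.0189,.003])
for n in('scene','side','scene2','side2'):
    q=pickle.load(open(n+'.pkl','rb')); v,u=np.mgrid[0:480,0:640]; A=(depth(q,np.c_[u.ravel(),v.ravel()])-C)@g; f=q['frame'].reshape(-1,3).astype(int)
    red=(f[:,0]-f[:,1]>60)
    k=(abs(A[:,0])<.04)&(A[:,1]>-.24)&(A[:,1]<-.05)&(A[:,2]>.15)&(A[:,2]<.30)&~red; a=A[k]
    print(n,len(a))
    for z in np.arange(.15,.30,.02):
        b=a[(a[:,2]>=z)&(a[:,2]<z+.02)]
        if len(b)>2: print(' %.2f'%z,len(b),np.percentile(b[:,1],[3,50,97]).round(3),np.percentile(b[:,0],[3,97]).round(3))
s=robot.get_state(); p=s['eef_pos']; a=np.radians(s['ee_rot'][2]); x=np.array([np.cos(a),np.sin(a)])
T=(C+np.array([0,-.176,0])@g.T)[:2]-p[:2]; print('units to y=-176:',T@x/.04,T@[x[1],-x[0]]/.04)
```

```text
scene 314
 0.15 55 [-0.183 -0.169 -0.111] [-0.01   0.007]
 0.17 42 [-0.192 -0.118 -0.109] [-0.01   0.008]
 0.19 22 [-0.195 -0.12  -0.115] [-0.011  0.008]
 0.21 65 [-0.208 -0.117 -0.086] [-0.011  0.008]
 0.23 130 [-0.211 -0.114 -0.087] [-0.01   0.007]
side 727
 0.15 115 [-0.186 -0.121 -0.11 ] [-0.011  0.006]
 0.17 97 [-0.189 -0.122 -0.112] [-0.013  0.006]
 0.19 87 [-0.2   -0.123 -0.114] [-0.013  0.006]
 0.21 187 [-0.208 -0.131 -0.095] [-0.013  0.005]
 0.23 241 [-0.216 -0.12  -0.089] [-0.012  0.006]
scene2 235
 0.15 57 [-0.183 -0.125 -0.111] [-0.01   0.007]
 0.17 42 [-0.186 -0.118 -0.112] [-0.011  0.008]
 0.19 24 [-0.197 -0.12  -0.113] [-0.011  0.008]
 0.21 49 [-0.209 -0.118 -0.085] [-0.011  0.008]
 0.23 63 [-0.216 -0.111 -0.087] [-0.01   0.008]
side2 719
 0.15 109 [-0.186 -0.121 -0.109] [-0.011  0.006]
 0.17 103 [-0.19  -0.122 -0.112] [-0.013  0.006]
 0.19 85 [-0.2   -0.124 -0.114] [-0.013  0.006]
 0.21 184 [-0.208 -0.131 -0.095] [-0.013  0.005]
 0.23 238 [-0.215 -0.12  -0.089] [-0.012  0.006]
units to y=-176: -4.368060762765711 0.031137664480901685
```

The plate lies flat, with its top at z = 0.063 at all four corners. The handle stands at about 62°, and the gap in front of it is clear back to jig y = -131 mm.

Call:
carry_out(
  motion=[
    {"hand":-1,"x":-0.9,"y":0,"z":0,"roll":0},
    {"hand":-1,"x":-0.9,"y":0,"z":0,"roll":0},
    {"hand":-1,"x":-0.9,"y":0,"z":0,"roll":0},
    {"hand":-1,"x":-0.9,"y":0.03,"z":0,"roll":0},
    {"hand":-1,"x":-0.72,"y":0,"z":0,"roll":0},
  ],
)

```text
time: 14.05
eef_pos: [0.5273, -0.191, 0.3309]
ee_rot: [-179.8, -0.1, 79.1]
force: [1.2, 0.1, -0.5]
opening: -0.0
finger_force: 0.0
```

Call:
carry_out(
  motion=[
    {"hand":-1,"x":0,"y":0,"z":0,"roll":0},
    {"hand":-1,"x":0,"y":0,"z":0,"roll":0},
  ],
)

```text
time: 14.3
eef_pos: [0.5279, -0.1891, 0.3319]
ee_rot: [-179.9, -0.1, 79.1]
force: [-0.7, -0.6, 0.4]
opening: -0.0
finger_force: 0.0
```

Run:
```python
from m import *
s=robot.get_state(); g=Ro.from_euler('z',-10.85,degrees=True).as_matrix(); C=np.array([.5612,-.0189,.003])
print((s['eef_pos']-C)@g,s['opening'],s['force'])
q=snap('side'); cv2.imwrite('pics/side3.png',q['frame'][60:400,180:540][...,::-1])
```

```text
[-0.0006643  -0.1734365   0.32890533] -1.9665260887356547e-05 [-0.66644714 -0.61120047  0.42748492]
```

View pics/side3.png

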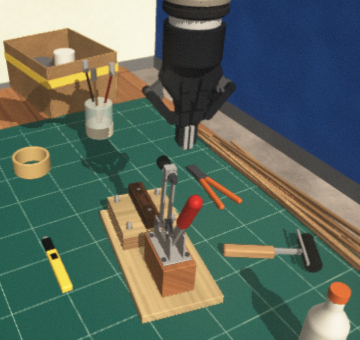

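The shut fingers, near (187,140) in the crop, hang above the gap between the red handle at (192,212) and the clamp arm at (170,180). The plate sits on the pile with its pins through.

Call:
carry_out(
  motion=[
    {"hand":-1,"x":0,"y":0,"z":0.6,"roll":0},
    {"hand":-1,"x":0,"y":0,"z":0.6,"roll":0},
    {"hand":-1,"x":0,"y":0,"z":0.5,"roll":0},
    {"hand":-1,"x":0,"y":0,"z":0.28,"roll":0},
    {"hand":-1,"x":0,"y":0,"z":0,"roll":0},
  ],
)

```text
time: 14.98
eef_pos: [0.528, -0.189, 0.2533]
ee_rot: [-179.9, -0.0, 79.2]
force: [-0.7, -0.5, 0.8]
opening: -0.0002
finger_force: 0.0
```

Call:
carry_out(
  motion=[
    {"hand":-1,"x":-0.19,"y":0,"z":0,"roll":0},
    {"hand":-1,"x":-0.19,"y":0,"z":0,"roll":0},
    {"hand":-1,"x":-0.235,"y":0,"z":0.12,"roll":0},
    {"hand":-1,"x":-0.235,"y":0,"z":0.125,"roll":0},
    {"hand":-1,"x":0,"y":0,"z":0,"roll":0},
  ],
)

```text
time: 15.6
eef_pos: [0.5216, -0.2242, 0.2443]
ee_rot: [179.9, 0.0, 79.1]
force: [0.1, 0.8, 0.5]
opening: -0.0001
finger_force: 0.0
```

Call:
carry_out(
  motion=[
    {"hand":-1,"x":-0.17,"y":0,"z":0.135,"roll":0},
    {"hand":-1,"x":-0.17,"y":0,"z":0.14,"roll":0},
    {"hand":-1,"x":-0.145,"y":0,"z":0.165,"roll":0},
    {"hand":-1,"x":-0.145,"y":0,"z":0.165,"roll":0},
  ],
)

```text
time: 16.1
eef_pos: [0.5172, -0.2486, 0.2206]
ee_rot: [179.9, 0.1, 79.1]
force: [-0.8, 1.3, 5.0]
opening: -0.0004
finger_force: 2.2
```

```bash
cat > th.py <<'E'
from m import *
s=robot.get_state(); g=Ro.from_euler('z',-10.85,degrees=True).as_matrix(); C=np.array([.5612,-.0189,.003])
print((s['eef_pos']-C)@g,s['force'])
for n in('side','scene'):
    q=snap(n); v,u=np.mgrid[0:480,0:640]; A=(depth(q,np.c_[u.ravel(),v.ravel()])-C)@g; f=q['frame'].reshape(-1,3).astype(int)
    k=(f[:,0]>80)&(f[:,1]<.45*f[:,0])&(f[:,2]<.5*f[:,0])&(abs(A[:,0])<.03)&(A[:,1]<-.17)&(A[:,1]>-.33)&(A[:,2]>.11); a=A[k]
    if len(a)<10: print(n,len(a)); continue
    r=np.hypot(a[:,2]-.131,a[:,1]+.163); th=np.degrees(np.arctan2(a[:,2]-.131,-(a[:,1]+.163))); print(n,len(a),np.median(th[r>.09]) if (r>.09).any() else None,a.min(0).round(3),a.max(0).round(3), 'slope', np.degrees(np.arctan(-np.polyfit(a[:,1],a[:,2],1)[0])))
E
python3 th.py
```

```text
[ 6.10298326e-06 -2.33861877e-01  2.17615265e-01] [-0.79313818  1.27529674  5.02933195]
side 423 33.329433181869035 [-0.013 -0.28   0.16 ] [ 0.008 -0.204  0.207] slope 27.512811205988257
scene 133 33.50817173111237 [-0.01  -0.258  0.156] [ 0.024 -0.196  0.239] slope 25.199303240345294
```

The handle is at about 30° and following the plan, with 5 N on the tool.

Call:
carry_out(
  motion=[
    {"hand":-1,"x":-0.115,"y":0,"z":0.19,"roll":0},
    {"hand":-1,"x":-0.115,"y":0,"z":0.19,"roll":0},
    {"hand":-1,"x":-0.08,"y":0,"z":0.205,"roll":0},
    {"hand":-1,"x":-0.08,"y":0,"z":0.205,"roll":0},
    {"hand":-1,"x":0,"y":0,"z":0,"roll":0},
  ],
)

```text
time: 16.82
eef_pos: [0.5137, -0.2635, 0.1874]
ee_rot: [-179.9, -0.0, 79.1]
force: [0.8, -0.4, -0.1]
opening: 0.0003
finger_force: 0.0
```

Call:
carry_out(
  motion=[
    {"hand":-1,"x":-0.04,"y":0,"z":0.215,"roll":0},
    {"hand":-1,"x":-0.04,"y":0,"z":0.19,"roll":0},
    {"hand":-1,"x":0,"y":0,"z":0,"roll":0},
  ],
)

```text
time: 17.2
eef_pos: [0.5132, -0.2664, 0.1716]
ee_rot: [-180.0, -0.0, 79.1]
force: [0.2, -0.2, 0.2]
opening: -0.0003
finger_force: 0.1
```

```bash
python3 th.py
```

```text
[-0.00051123 -0.2521283   0.16864079] [ 0.20270381 -0.23545394  0.20029764]
side 466 4.249395256511022 [-0.016 -0.298  0.129] [ 0.007 -0.213  0.161] slope 0.5197562090142545
scene 123 5.032818558126348 [-0.01  -0.28   0.126] [ 0.011 -0.207  0.16 ] slope 0.1741932803013767
```

Call:
carry_out(
  motion=[
    {"hand":-1,"x":0,"y":0,"z":0.05,"roll":0},
    {"hand":-1,"x":0,"y":0,"z":0.03,"roll":0},
    {"hand":-1,"x":0,"y":0,"z":0,"roll":0},
  ],
)

```text
time: 17.68
eef_pos: [0.5133, -0.2663, 0.1697]
ee_rot: [180.0, 0.0, 79.2]
force: [-2.7, 0.3, 7.2]
opening: 0.0003
finger_force: 3.8
```

Call:
carry_out(
  motion=[
    {"hand":-1,"x":0,"y":0,"z":0.04,"roll":0},
    {"hand":-1,"x":0,"y":0,"z":0,"roll":0},
  ],
)

```text
time: 17.92
eef_pos: [0.5133, -0.2663, 0.1696]
ee_rot: [179.9, 0.0, 79.2]
force: [-6.3, 3.3, 16.7]
opening: 0.0002
finger_force: 8.3
```

The force rises to 17 N without any further travel, so the handle is against its stop. I'll retreat.

Call:
carry_out(
  motion=[
    {"hand":-1,"x":0,"y":0,"z":0,"roll":0},
    {"hand":-1,"x":0,"y":0,"z":-0.4,"roll":0},
    {"hand":-1,"x":0,"y":0,"z":-0.8,"roll":0},
    {"hand":-1,"x":0,"y":0,"z":-0.8,"roll":0},
    {"hand":-1,"x":0,"y":0,"z":-0.8,"roll":0},
  ],
)

```text
time: 18.55
eef_pos: [0.5134, -0.2662, 0.2805]
ee_rot: [180.0, -0.0, 79.1]
force: [0.2, 0.6, -1.0]
opening: 0.0001
finger_force: 0.0
```

Call:
carry_out(
  motion=[
    {"hand":-1,"x":0,"y":0,"z":0,"roll":0},
    {"hand":-1,"x":0,"y":0,"z":0,"roll":0},
    {"hand":-1,"x":0,"y":0,"z":0,"roll":0},
  ],
)

```text
time: 18.92
eef_pos: [0.513, -0.2661, 0.2779]
ee_rot: [-179.9, -0.1, 79.1]
force: [-0.1, 0.5, -0.4]
opening: 0.0001
finger_force: 0.0
```

```bash
python3 th.py
python3 - <<'E'
from h import *
q=snap('side'); cv2.imwrite('pics/side4.png',q['frame'][160:400,220:460][...,::-1].repeat(2,0).repeat(2,1))
E
```

```text
[-0.00084305 -0.2518553   0.2749261 ] [-0.14503757  0.52221599 -0.42518234]
side 674 3.4119338312340224 [-0.013 -0.298  0.126] [ 0.007 -0.208  0.143] slope -2.0029410117492357
scene 200 5.184080118947582 [-0.01  -0.294  0.127] [ 0.011 -0.205  0.148] slope 1.2384617088410663
```

View pics/side4.png

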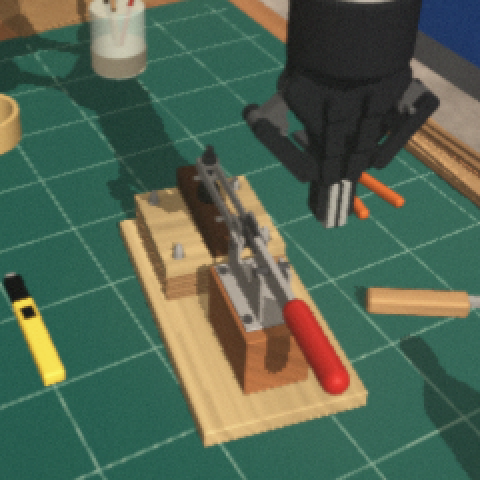

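The handle lies level at (318,345), the arm's pad is on the batten at about (210,170), the plate is flat with its pins through, and the gripper is clear.

```bash
python3 -c "
from bench import robot
print(robot.finish_job())"
```

```text
the job is handed in; nothing more can be done
None
```

I handed the job in at about 19 s: the plate lies flat over all four pins, the handle is level against its stop and the clamp pad sits on the batten; the judge gave no verdict, and I did not measure the clamp's force on the plate.

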